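Ear defenders onto the rail, plug gauge drawn to its yellow band

ROBOT

A 6-joint arm with a two-finger parallel gripper is mounted at the origin on the work surface. World frame = base frame: x ahead of the robot, y to its left, z up, the work surface at z = 0. Lengths are in m, angles in rad, forces in N, time in s.
With the tool pointing down it reaches from about 0.25 to 0.725 m from the base axis. Payload 4 kg.
Tool frame: the origin (TCP) lies midway between the tips of the shut fingers; the grasp point (between the pads) lies bot.pinch_z behind it (bot.pinch_z is the distance from the TCP to the grasp point, in m); z points along the fingers, y is the line along which they close (so a half turn about z gives the same grasp; the last joint's range is limited). The gripper opens to 85 mm and grips with 20 to 120 N. Pads are 22 mm wide; open, the fingers measure 114 mm over their backs; the gripper's body (76 mm by 85 mm) begins 54 mm behind the grasp point. The pads swing forward as they close: fully open they stand 13 mm farther back than shut.
Start: joints at [1.122, 0.241, 0.005, 1.335, 0, 1.571], TCP at [0.217, 0.45, 0.231] pointing down, gripper open.
Joint ranges: [-2.72, 2.72], [-1.05, 1.87], [-1.09, 1.28], [-1.99, 2.15], [-1.42, 1.44], [-3.14, 3.14]. Speed limits (rad/s): [2.79, 2.79, 3.14, 3.14, 3.14, 3.14].

INTERFACE

Orientations are given as a unit quaternion [x, y, z, w].
In Python, from workcell import bot, camrig gives the robot as it stands (bot), with the cameras (camrig).
- The arm moves only by the tool advance, called after "Call:" as name(argument=value, ...) on one line, values as JSON. Schema: {"type":"object","properties":{"rows":{"type":"array","items":{"type":"number"},"minItems":7,"maxItems":70},"only":{"type":"string"},"quiet":{"type":"boolean"},"lines":{"type":"string"}},"required":["rows"],"additionalProperties":false}. rows is one flat list of numbers that holds 1 to 10 rows one after another, with no inner brackets; each row has 7 numbers: a rotation vector rx, ry, rz in rad, then dx, dy, dz in m, then the finger opening in m; each row is the pose to reach, as a shift and turn from the pose commanded when the call began, along the tool's axes at that moment; what a row does not reach only later rows make up. A row lasts 1/8 s, in which the tool goes at most 0.0625 m and 0.188 rad, less where a joint would pass 70% of its speed; a pose out of reach is approached as far as the arm can. The fingers move at their own pace and stop on an object; the grip force is fixed at half the most. Time passes only in rows, so rows that do not move let the fingers close. The tool returns the time, the measured TCP pose, the force, the opening and the grip force at its end. only (a regular expression) keeps the lines of the reply that match it, lines (a string "A,B") keeps lines A to B, and quiet returns only ok. Input that does not fit is refused with a message, and nothing moves.
- bot.get_obs(): the state, without advancing time (a new reading comes with each control period).
- camrig.camera(name): name is "scene" or "top" or "wrist"; returns the picture (400x640x3 uint8, red, green, blue); there is no depth.
- camrig.calibration(name): a dict with "mtx" (3x3 intrinsics, pixels), "R" (3x3) and "t" (3): a world point X has camera coordinates R X + t. Camera axes: x right, y down, z forward; pixel columns grow to the right and rows downward; lengths in m; the calibration is good to about 2 mm. A picture is of the moment at which its call begins: read the wrist's pose just before it. calibration takes no time and is no camera call; for the wrist camera it gives the pose at the moment of the call.
- bot.job_done(): hands the job in; it is judged then, once.
The state is a dict: "clock": time; "joint_pos": joint angles; "joint_vel": joint speeds; "tau": joint torques, N m; "eef_pos": TCP position; "tool_rot": TCP orientation; "ft_force": force on the tool from outside, world axes, zero at the start; "ft_torque": the same for the moment, N m; "grip_width": finger opening in m; "grasp_force": force on a finger pad.
Only numpy, scipy, OpenCV 4.12 (cv2) and the standard library are available. Lean on these libraries where they do the work, as an engineer would, in place of code of your own. Each camera call takes 0.05 s, during which the arm holds its last target. There are 200 camera calls.

TASK

Somebody left the ear defenders standing over the angled drilling jig: hang them by their headband over the bar of the bench rail and let go of them. Then draw the blue-handled plug gauge straight along its snug hole until the whole yellow band shows with some bare steel below it, never letting the red band come out, and hold it there: finish while still gripping the gauge in that position, so that it can be read. Leave the pot, glue bottle, tray and sanding block where they are.

Things in the scene. Friction and masses are not known exactly. Their poses are not given: they have to be found in the camera images.
- earmuffs: Rigid ear defenders, 0.24 kg: two red cups with black cushions, dark band, black padded crown on top. Start standing on their cups, arch up, straddling the jig. Origin midway between the cups' undersides on the bench; z up to the crown; y from cup to cup (190 mm overall, 110 mm clear between cushions); x across the band. Cups 62 mm in x, 84 mm tall.
- muff_crown (a point): Centre of the underside of the ear defenders' crown pad, 164 mm up their z axis; this is what rests on the bar. The pad is 32 mm in x, 64 mm in y, 26 mm thick and flat below (top 190 mm above the cups' undersides): pinch it from above across its 32 mm. Below it the arch is open.
- rail: Fixed bench rail: level flat wooden bar, 30 mm wide (y) and 16 mm thick, on one 22 mm square grey post. Origin on the bench, z up, x along the bar. Bar's top 207 mm up; free end at x = -125 mm, post under it from x = 34 to 56 mm. Base plate 110 mm square, 12 mm thick, centred at x = 35 mm.
- rail_bar (a point): Point on the middle line of the bar's top, midway along its free part: 55 mm from the rail's origin towards the free end (-x), 207 mm up; open from above and from the free end. Axes as the rail's.
- jig: Angled drilling jig, fixed to the bench: plywood base 160 x 60 x 12 mm (x from -55 to 105 mm), two cheeks 70 mm tall with a dark hardwood block between, and a red clamp with a black knob 60 mm tall at x = 90 mm. Origin on the bench straight below the mouth of the hole; z up; the hole leans to -x; 60 mm wide in y.
- bore: The hole in the jig's dark block: origin at the centre of its mouth, 78 mm above the bench; z points out along the hole's axis, leaning 20 degrees from vertical towards the jig's -x; y level, as the jig's y. 17 mm wide, 68 mm deep. The block's face round the mouth is square to the axis, 46 mm (x) by 44 mm (y).
- gauge: Loose plug gauge, 0.2 kg: steel rod 16 mm thick, 65 mm long, below a flange 30 mm across and 5 mm thick. Origin on its axis at the flange's underside, z up the handle. Starts fully home, flange on the block. Yellow band 18 to 26 mm and red band 46 to 60 mm below the flange: it must end with the flange 26 to 46 mm off the block. Let go, it may slide back.
- gauge_handle (a point): Middle of the gauge's blue handle, a cylinder 26 mm across and 45 mm long with white rings, on the gauge's axis; 27.5 mm above the flange's underside (handle from 5 to 50 mm).
- pot: Bystander: white plastic pot, 90 mm across, 105 mm tall; origin under its centre.
- glue: Bystander: white glue bottle, 56 mm across, 140 mm tall; origin under its centre.
- tray: Bystander: white tray of wooden blanks, 110 x 160 x 40 mm; origin under its centre.
- sander: Bystander: cork-faced sanding block, 65 x 100 x 38 mm; origin under its centre.

How it is judged:
By the outcome, as a careful person would: the job done as asked, in the order asked, and still so for the second after the job is handed in, while the arm keeps its last pose, push and grip.
It also fails if it takes over 58 s, if anything falls off the work surface, if the arm or the gripper's body presses on something with over 40 N, if the wrist force passes 120 N, or if a joint passes its speed limit or range.

## Working session

There is one attempt and no reset: what is moved stays moved. The work goes in short steps, Python scripts to look and compute and a tool call to move; the robot and the scene stay as the last step left them, time stands still between calls to the robot, and variables do not carry over. Pictures are saved under pics/ and viewed, at most 13 in all, crops included, and the job is handed in when it is done.

```bash
ls; mkdir -p pics; python3 - <<'E'
from workcell import bot, camrig
import cv2
for n in("scene","top"):
    im=camrig.camera(n); cv2.imwrite(f"pics/{n}0.png",im[:,:,::-1]); 
    c=camrig.calibration(n); print(n,c)
print(bot.pinch_z,bot.get_obs())
E
```

```text
pics
workcell.py
scene {'mtx': array([[511.28169378,   0.        , 312.13745552],
       [  0.        , 511.28169378, 201.99157994],
       [  0.        ,   0.        ,   1.        ]]), 'R': array([[ 0.89489161,  0.44613958, -0.01133461],
       [ 0.35174915, -0.72073404, -0.59733992],
       [-0.27466622,  0.53056755, -0.80190807]]), 't': array([-0.48582066, -0.17792791,  1.41648606])}
top {'mtx': array([[366.23842761,   0.        , 319.60637106],
       [  0.        , 366.23842761, 204.1893903 ],
       [  0.        ,   0.        ,   1.        ]]), 'R': array([[ 0.02695401, -0.99924947, -0.02782042],
       [-0.98743243, -0.02227911, -0.15646354],
       [ 0.1557263 ,  0.0316881 , -0.98729184]]), 't': array([-0.08689729,  0.57821204,  1.06283377])}
0.0187 {'clock': 0.1, 'joint_pos': array([ 1.12199090e+00,  2.41310463e-01,  3.88249562e-03,  1.33521815e+00,
       -4.84801009e-05,  1.57075862e+00]), 'joint_vel': array([ 0.00157285, -0.00158203,  0.00432387, -0.00086196,  0.00138364,
        0.00061187]), 'tau': array([-7.22528457e-04, -3.73137796e+01,  2.53009915e+01,  1.08681337e-02,
        5.32946956e-06,  9.39143270e-07]), 'eef_pos': array([0.21671451, 0.44997094, 0.23052455]), 'tool_rot': array([ 2.22505595e-01,  9.74930974e-01, -9.07097611e-04, -1.82196653e-04]), 'ft_force': array([-0.08111973,  0.55912682, -0.0934718 ]), 'ft_torque': array([ 0.03074355, -0.01575702, -0.03859131]), 'grasp_force': 0.0, 'grip_width': 0.0853461468842472}
```

View pics/scene0.png

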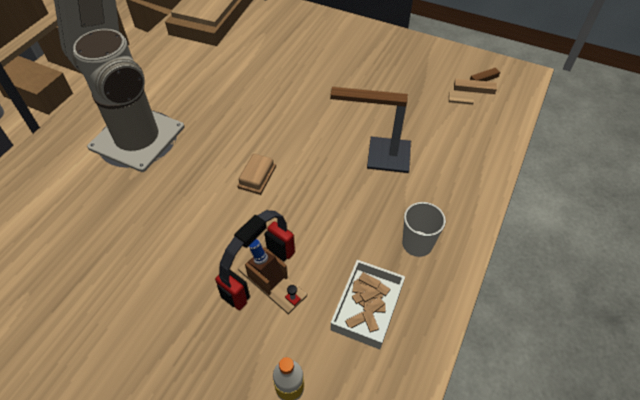

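View pics/top0.png

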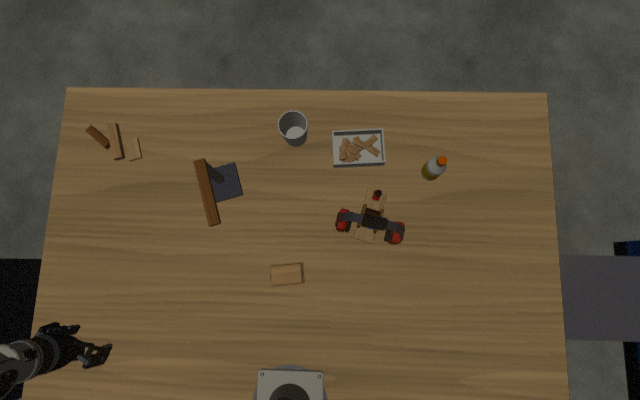

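```bash
python3 - <<'E'
import cv2,numpy as np
s=cv2.imread("pics/scene0.png");t=cv2.imread("pics/top0.png")
def tile(im,c,r,k):
    w,h=400//k,300//k
    o=cv2.resize(im[r:r+h,c:c+w],(400,300),interpolation=cv2.INTER_CUBIC)
    for i in range(0,w,10):
        cv2.line(o,(i*k,0),(i*k,4 if i%50 else 10),(0,255,0),1)
    for i in range(0,h,10): cv2.line(o,(0,i*k),(4,i*k),(0,255,0),1)
    return o
m=np.vstack([np.hstack([tile(s,210,205,4),tile(s,320,80,4)]),np.hstack([tile(t,325,180,4),tile(t,170,155,4)])])
cv2.imwrite("pics/m.png",m)
E
```

```text
(no output)
```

View pics/m.png

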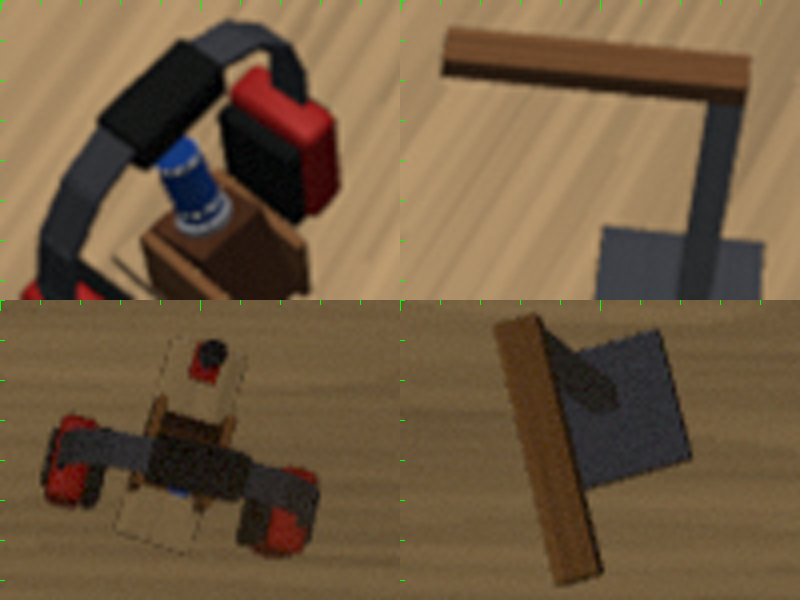

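The scene view shows the crown pad centred at about (250,230) and the gauge handle from (254,243) to (261,260). The bar runs from (331,95) to (407,104) with its post at the right-hand end. In the top view the pad is at (374,222), the knob at (378,193), and the bar runs from about (315,300)/4 tile to its free end at the bottom. I'll fit poses to these points.

```bash
cat > h.py <<'E'
from workcell import bot, camrig
import numpy as np, cv2
from scipy.optimize import least_squares
from scipy.spatial.transform import Rotation as Ro
C={n:camrig.calibration(n) for n in("scene","top")}
def proj(n,X,c=None):
    c=c or C[n]; p=(c["R"]@np.atleast_2d(X).T).T+c["t"]; p=p/p[:,2:]
    return (p@c["mtx"].T)[:,:2]
def tri(views): # [(calib,uv)...]
    f=lambda X:np.concatenate([proj(0,X,c)[0]-uv for c,uv in views])
    r=least_squares(f,[.45,0,.1]); return r.x,r.fun
def goal(p,R):  # shift & rotvec in tool axes from the measured pose
    o=bot.get_obs(); T=Ro.from_quat(o["tool_rot"])
    return T.inv().apply(np.array(p)-o["eef_pos"]).round(4),(T.inv()*R).as_rotvec().round(4)
def frame(y,z):
    y=np.array(y,float);z=np.array(z,float);return Ro.from_matrix(np.array([np.cross(y,z),y,z]).T)
E
cat > a.py <<'E'
from h import *
s1=lambda p:np.array(p)/4+[210,205]; s2=lambda p:(np.array(p)-[400,0])/4+[320,80]
t1=lambda p:(np.array(p)-[0,300])/4+[325,180]; t2=lambda p:(np.array(p)-[400,300])/4+[170,155]
S,T=C["scene"],C["top"]
print("pad",tri([(S,s1((162,101))),(T,t1((198,468)))]))
print("knob",tri([(S,(292,290)),(T,t1((212,352)))]))
sc=s2([(442,62),(447,28),(750,57),(748,93)]); tp=t2([(603,572),(558,585),(497,325),(540,315)])
for a,b in zip(sc,tp): print("bar corner",tri([(S,a),(T,b)]))
def rc(v):
    x,y,z,w,L=v; q=np.array([(-.125,-.015,0),(-.125,.015,0),(L,.015,0),(L,-.015,0)])
    return Ro.from_euler('z',w).apply(q)+[x,y,z]
r=least_squares(lambda v:np.concatenate([(proj("scene",rc(v))-sc).ravel(),(proj("top",rc(v))-tp).ravel()]),[.5,.3,.2,.2,.06])
print("rail",r.x,np.abs(r.fun).max(),"rail_bar",Ro.from_euler('z',r.x[3]).apply([-.055,0,0])+r.x[:3])
# directions in top view: at fixed height
def atz(n,uv,z):
    c=C[n];d=c["R"].T@np.linalg.inv(c["mtx"])@[*uv,1];o=-c["R"].T@c["t"];return o+d*(z-o[2])/d[2]
a,b=[atz("top",t1(p),.19) for p in((149.5,455.5),(246,480))];d=a-b;print("pad y yaw",np.degrees(np.arctan2(-d[0],d[1])),np.linalg.norm(d))
a,b=[atz("top",t1(p),.06) for p in((72,461),(283,512))];d=a-b;print("cups yaw",np.degrees(np.arctan2(-d[0],d[1])),np.linalg.norm(d),(a+b)/2)
E
python3 a.py
```

```text
pad (array([ 0.51688596, -0.22050946,  0.1782033 ]), array([-0.67759453,  0.14582031, -0.58284481, -0.70658172]))
knob (array([ 0.61804174, -0.24601298,  0.05321925]), array([-0.38931732,  0.09442794, -0.35856979, -0.44645543]))
bar corner (array([0.50253868, 0.17816098, 0.20355937]), array([-1.00304644,  0.34195305, -0.68073064, -0.93166434]))
bar corner (array([0.49295932, 0.20626296, 0.20425609]), array([-0.84413937,  0.29204521, -0.56312374, -0.7744161 ]))
bar corner (array([0.66518727, 0.26006062, 0.20458717]), array([-0.88992678,  0.38334039, -0.60138212, -0.89583105]))
bar corner (array([0.67387547, 0.23318229, 0.20168675]), array([-1.04859371,  0.44620031, -0.72103869, -1.06882755]))
rail [0.61695123 0.22990083 0.20350776 0.30454155 0.0551005 ] 1.3048559921833771 rail_bar [0.56448208 0.21340876 0.20350776]
pad y yaw -13.063500293808403 0.06392468454052724
cups yaw -12.336423307648902 0.15838127313111297 [ 0.51433845 -0.22081599  0.06      ]
```

```bash
python3 - <<'E'
from h import *
import numpy as np
w=np.radians(-13)
print(goal((.517,-.2205,.29),frame((np.cos(w),np.sin(w),0),(0,0,-1))))
E
```

Call:
advance(rows=[0, 0, 1.349, -0.561, -0.474, -0.059, 0.085, 0, 0, 1.349, -0.561, -0.474, -0.059, 0.085, 0, 0, 1.349, -0.561, -0.474, -0.059, 0.085, 0, 0, 1.349, -0.561, -0.474, -0.059, 0.085, 0, 0, 1.349, -0.561, -0.474, -0.059, 0.085, 0, 0, 1.349, -0.561, -0.474, -0.059, 0.085, 0, 0, 1.349, -0.561, -0.474, -0.059, 0.085, 0, 0, 1.349, -0.561, -0.474, -0.059, 0.085, 0, 0, 1.349, -0.561, -0.474, -0.059, 0.085, 0, 0, 1.349, -0.561, -0.474, -0.059, 0.085])

```text
clock: 1.35
eef_pos: [0.4715, -0.1203, 0.2813]
tool_rot: [0.783, 0.622, 0.0, -0.0]
ft_force: [1.7, 1.1, -0.0]
grip_width: 0.0851
grasp_force: 0.0
```

```bash
python3 - <<'E'
from h import *
w=np.radians(-13)
print(goal((.517,-.2205,.29),frame((np.cos(w),np.sin(w),0),(0,0,-1))))
E
```

```text
(array([-0.0874,  0.0669, -0.0088]), array([-0.0003, -0.0004, -0.0005]))
```

Call:
advance(rows=[0, 0, 0, -0.087, 0.067, -0.009, 0.085, 0, 0, 0, -0.087, 0.067, -0.009, 0.085, 0, 0, 0, -0.087, 0.067, -0.009, 0.085, 0, 0, 0, -0.087, 0.067, -0.009, 0.085])

```text
clock: 1.85
eef_pos: [0.5163, -0.2177, 0.2896]
tool_rot: [0.783, 0.622, -0.0, -0.001]
ft_force: [-0.3, -0.3, 0.6]
grip_width: 0.0853
grasp_force: 0.0
```

```bash
python3 - <<'E'
from h import *
w=np.radians(-13)
c=camrig.calibration("wrist"); im=camrig.camera("wrist"); cv2.imwrite("pics/w1.png",im[:,:,::-1]); np.savez("w1.npz",**c)
print(goal((.517,-.2205,.29),frame((np.cos(w),np.sin(w),0),(0,0,-1))))
print(c["mtx"],proj(0,(.517,-.2205,.19),c))
E
```

```text
(array([-0.0031,  0.0014, -0.    ]), array([-0.0014, -0.0005,  0.0006]))
[[350.16921834   0.         326.93529199]
 [  0.         350.16921834 193.76830944]
 [  0.           0.           1.        ]] [[328.16223537 197.94988678]]
```

View pics/w1.png

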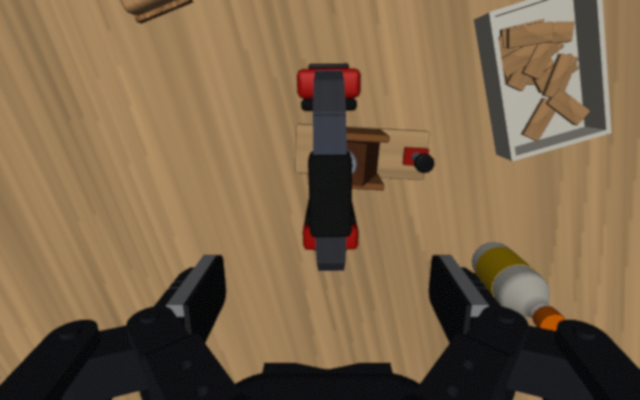

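The wrist view shows the pad centred at about (330,194), 42 px wide and square to the fingers. The prediction was (328,198), so the two agree within 3 mm. The gripper is already over it, so I go down and close.

Call:
advance(rows=[0, 0, 0, 0, 0.001, 0.05, 0.085, 0, 0, 0, 0, 0.001, 0.1, 0.085, 0, 0, 0, 0, 0.001, 0.125, 0.085, 0, 0, 0, 0, 0.001, 0.125, 0.085, 0, 0, 0, 0, 0.001, 0.125, 0.02, 0, 0, 0, 0, 0.001, 0.125, 0.02, 0, 0, 0, 0, 0.001, 0.125, 0.02, 0, 0, 0, 0, 0.001, 0.125, 0.02, 0, 0, 0, 0, 0.001, 0.125, 0.02, 0, 0, 0, 0, 0.001, 0.125, 0.02])

```text
clock: 3.15
eef_pos: [0.5187, -0.2186, 0.1669]
tool_rot: [0.783, 0.622, 0.001, 0.001]
ft_force: [-0.2, 1.0, 5.4]
grip_width: 0.0312
grasp_force: 60.9
```

Call:
advance(rows=[0, 0, 0, 0, 0, -0.03, 0.02, 0, 0, 0, 0, 0, -0.06, 0.02, 0, 0, 0, 0, 0, -0.1, 0.02, 0, 0, 0, 0, 0, -0.15, 0.02, 0, 0, 0, 0, 0, -0.17, 0.02, 0, 0, 0, 0, 0, -0.17, 0.02])

```text
clock: 3.9
eef_pos: [0.5185, -0.2187, 0.3365]
tool_rot: [0.783, 0.622, 0.001, 0.001]
ft_force: [0.2, 0.2, -3.2]
grip_width: 0.0313
grasp_force: 60.3
```

```bash
python3 - <<'E'
from h import *
w=.3045
im=camrig.camera("scene"); cv2.imwrite("pics/s2.png",im[:,:,::-1])
print(goal((.5645,.2134,.34),frame((np.cos(w),np.sin(w),0),(0,0,-1))))
E
```

```text
(array([ 0.4312, -0.0519, -0.0052]), array([-4.000e-04, -2.000e-04, -5.317e-01]))
```

View pics/s2.png

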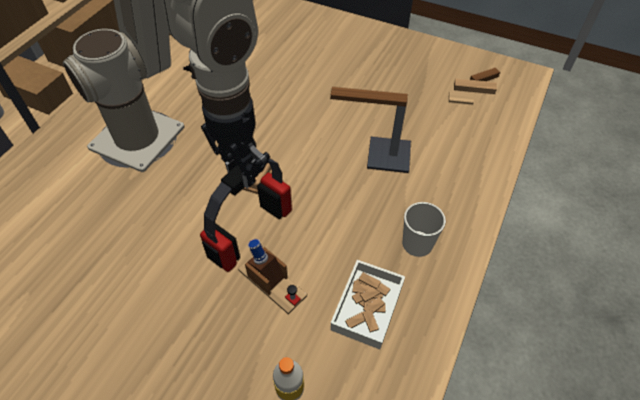

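The muffs are held upright and clear, and the gauge is still home with its handle at (258,250). The cups would hit the bar if I came in sideways, so I approach from the bar's free end.

```bash
python3 - <<'E'
from h import *
w=.3045
print(goal((.412,.1655,.30),frame((np.cos(w),np.sin(w),0),(0,0,-1))))
E

```

```text
(array([ 0.3502, -0.1897,  0.0348]), array([-4.000e-04, -2.000e-04, -5.317e-01]))
```

Call:
advance(rows=[0, 0, -0.066, 0.044, -0.024, 0, 0.02, 0, 0, -0.133, 0.088, -0.047, 0, 0.02, 0, 0, -0.2, 0.132, -0.071, 0, 0.02, 0, 0, -0.266, 0.175, -0.095, 0, 0.02, 0, 0, -0.333, 0.22, -0.119, 0.01, 0.02, 0, 0, -0.4, 0.263, -0.142, 0.02, 0.02, 0, 0, -0.466, 0.306, -0.166, 0.03, 0.02, 0, 0, -0.532, 0.35, -0.19, 0.035, 0.02, 0, 0, -0.532, 0.35, -0.19, 0.035, 0.02, 0, 0, -0.532, 0.35, -0.19, 0.035, 0.02])

```text
clock: 5.2
eef_pos: [0.4107, 0.1651, 0.2988]
tool_rot: [0.591, 0.806, -0.002, -0.001]
ft_force: [0.0, 0.4, -3.2]
grip_width: 0.0308
grasp_force: 60.8
```

```bash
python3 - <<'E'
from h import *
w=.3045
im=camrig.camera("scene"); im2=camrig.camera("top")
cv2.imwrite("pics/st3.png",np.hstack([im[20:320,130:530],im2[20:320,100:500]])[:,:,::-1])
print(goal((.412,.1655,.245),frame((np.cos(w),np.sin(w),0),(0,0,-1))))
print(goal((.5645,.2134,.245),frame((np.cos(w),np.sin(w),0),(0,0,-1))))
E
```

```text
(array([0.0008, 0.0009, 0.0546]), array([-0.0017,  0.0004, -0.0011]))
(array([0.001 , 0.1608, 0.0543]), array([-0.0017,  0.0004, -0.0011]))
```

View pics/st3.png

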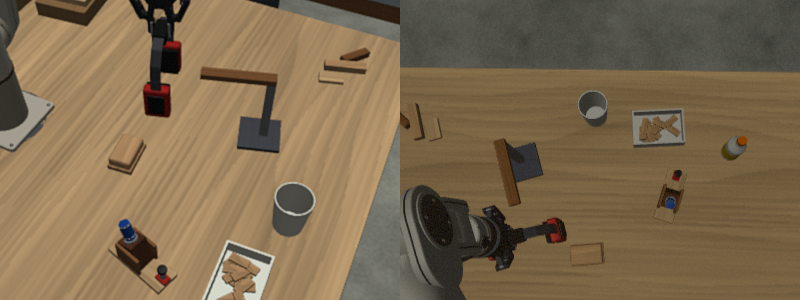

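The muffs hang upright at the bar's free end at about (160,80), in line with the bar. I go down, slide along it and lower.

Call:
advance(rows=[0, 0, 0, 0.001, 0, 0.03, 0.02, 0, 0, 0, 0.001, 0, 0.054, 0.02, 0, 0, 0, 0.001, 0.03, 0.054, 0.02, 0, 0, 0, 0.001, 0.07, 0.054, 0.02, 0, 0, 0, 0.001, 0.11, 0.054, 0.02, 0, 0, 0, 0.001, 0.145, 0.054, 0.02, 0, 0, 0, 0.001, 0.161, 0.054, 0.02, 0, 0, 0, 0.001, 0.161, 0.054, 0.02, 0, 0, 0, 0.001, 0.161, 0.07, 0.02, 0, 0, 0, 0.001, 0.161, 0.077, 0.02])

```text
clock: 6.55
eef_pos: [0.5638, 0.2134, 0.2224]
tool_rot: [0.592, 0.806, -0.001, -0.001]
ft_force: [-0.1, -0.2, -2.1]
grip_width: 0.0312
grasp_force: 61.4
```

```bash
python3 - <<'E'
from h import *
w=.3045
im=camrig.camera("scene"); im2=camrig.camera("wrist")
cv2.imwrite("pics/st4.png",np.hstack([cv2.resize(im[40:200,280:480],(500,400)),cv2.resize(im2,None,fx=.46,fy=1)])[:,:,::-1])
print(goal((.5645,.2134,.21),frame((np.cos(w),np.sin(w),0),(0,0,-1))))
E
```

```text
(array([-0.0006,  0.0006,  0.0125]), array([-0.0026,  0.0002, -0.0004]))
```

View pics/st4.png

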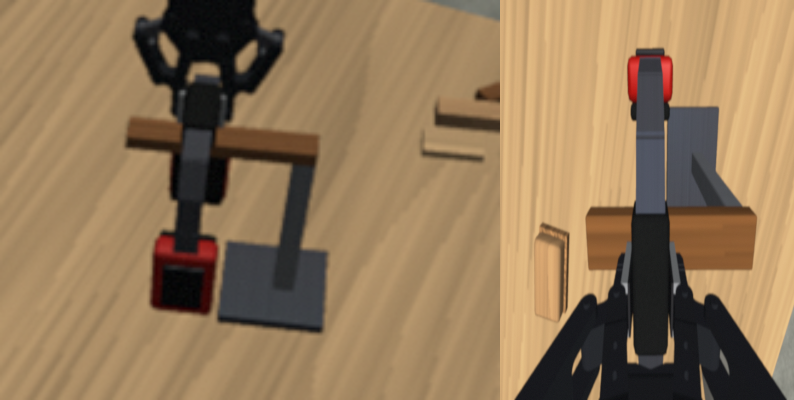

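The arch straddles the bar, and in the wrist half the bar's top spans rows 208 to 267 across columns 587 to 755 of the squeezed view. I check its centre line against the projection.

```bash
python3 - <<'E'
from h import *
w=.3045;c=camrig.calibration("wrist");R=Ro.from_euler('z',w);o=np.array([.617,.2299,.207])
P=[R.apply([x,y,0])+o for x in(-.125,-.055,.055) for y in(-.015,.015)]
uv=proj(0,P,c);uv[:,0]=uv[:,0]*.46+500;print(uv.round(1))
p=bot.get_obs()["eef_pos"]
for y in(-.032,.032):
  for z in (.0,.023): 
    q=proj(0,R.apply([0,y,0])+p+[0,0,z],c);print(y,z,q[0,0]*.46+500,q[0,1])
E
```

```text
[[587.  272.1]
 [583.7 216.6]
 [650.6 272.2]
 [650.6 216.7]
 [750.7 272.4]
 [756.  216.8]]
-0.032 0.0 649.9756710700926 319.1824699500986
-0.032 0.023 649.8491631645435 354.4015006241001
0.032 0.0 649.9026025727321 190.68772576923658
0.032 0.023 649.7446637993706 208.78130079724846
```

Call:
advance(rows=[0, 0, 0, 0.001, 0, 0.005, 0.02, 0, 0, 0, 0.001, 0, 0.009, 0.02, 0, 0, 0, 0.001, 0, 0.011, 0.02, 0, 0, 0, 0.001, 0, 0.011, 0.02, 0, 0, 0, 0.001, 0, 0.011, 0.02])

```text
clock: 7.28
eef_pos: [0.5646, 0.2158, 0.2125]
tool_rot: [0.591, 0.806, 0.0, 0.0]
ft_force: [0.4, 0.2, -2.8]
grip_width: 0.0309
grasp_force: 61.4
```

Call:
advance(rows=[0, 0, 0, 0, 0, 0.002, 0.02, 0, 0, 0, 0, 0, 0.002, 0.02, 0, 0, 0, 0, 0, 0.004, 0.02, 0, 0, 0, 0, 0, 0.004, 0.02])

```text
clock: 7.78
eef_pos: [0.5646, 0.2158, 0.2101]
tool_rot: [0.591, 0.806, 0.001, 0.001]
ft_force: [-3.1, -0.5, 4.7]
grip_width: 0.0311
grasp_force: 62.3
```

It has touched down at the expected height (0.210), with the force changing sign. I release and rise.

Call:
advance(rows=[0, 0, 0, 0, 0, -0.001, 0.045, 0, 0, 0, 0, 0, -0.001, 0.06, 0, 0, 0, 0, 0, -0.001, 0.085, 0, 0, 0, 0, 0, -0.001, 0.085, 0, 0, 0, 0, 0, -0.03, 0.085, 0, 0, 0, 0, 0, -0.08, 0.085, 0, 0, 0, 0, 0, -0.13, 0.085, 0, 0, 0, 0, 0, -0.13, 0.085])

```text
clock: 8.78
eef_pos: [0.5663, 0.2164, 0.3436]
tool_rot: [0.591, 0.806, 0.004, 0.003]
ft_force: [0.5, 0.7, -0.3]
grip_width: 0.0852
grasp_force: 0.0
```

```bash
python3 - <<'E'
from h import *
im=camrig.camera("scene"); t=camrig.camera("top"); cv2.imwrite("pics/t5.png",t[:,:,::-1]); cv2.imwrite("pics/s5.png",im[:,:,::-1])
a=cv2.resize(im[60:190,300:460],(400,325),interpolation=2)
b=cv2.resize(im[230:310,230:330],(400,320),interpolation=2)
d=cv2.resize(t[185:245,350:400],(250,300),interpolation=2)
m=np.zeros((325+320,800,3),np.uint8)[:600]
m[:325,:400]=a; m[:320,400:]=b; m[325:600,:250]=d[:275]
cv2.imwrite("pics/m5.png",m[:,:,::-1])
E
```

```text
(no output)
```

View pics/m5.png

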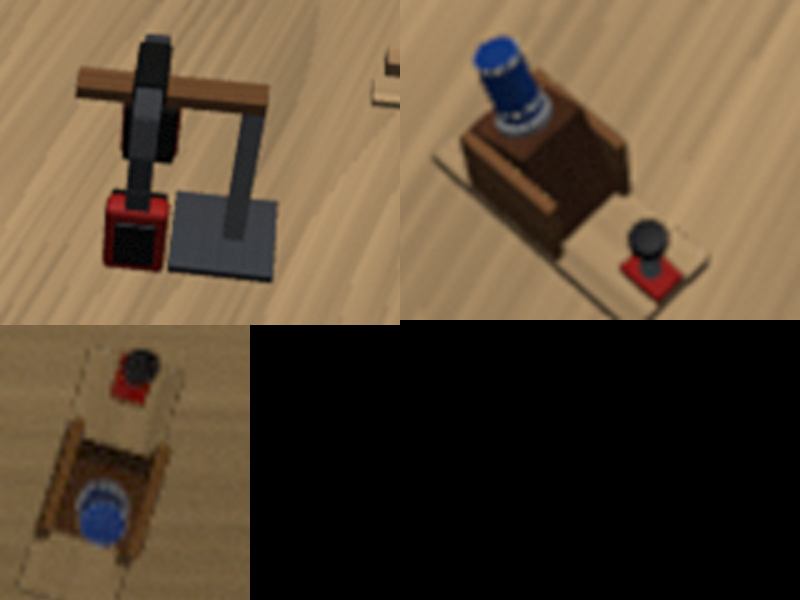

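The muffs hang squarely on the bar and are free of the gripper. The gauge is home: handle top at scene (254,243) and top view (370.6,224.4), flange at scene (260.5,259) and top view (370.5,221). I fit the jig's pose to these.

```bash
cat > g.py <<'E'
from h import *
S,T=C["scene"],C["top"]
print("htop",tri([(S,(254.2,243)),(T,(370.6,224.4))]))
print("flange",tri([(S,(260.5,259)),(T,(370.5,221.2))]))
print("knob",tri([(S,(292.5,290)),(T,(378.2,193.6))]))
s,c=np.sin(np.radians(20)),np.cos(np.radians(20))
L=np.array([(-.05*s,0,.078+.05*c),(-.005*s,0,.078+.005*c),(.09,0,.055)])
W=lambda v:Ro.from_euler('z',v[3]).apply(L)+v[:3]
sc=np.array([(254.2,243),(260.5,259),(292.5,290)]);tp=np.array([(370.6,224.4),(370.5,221.2),(378.2,193.6)])
r=least_squares(lambda v:np.concatenate([(proj("scene",W(v))-sc).ravel(),(proj("top",W(v))-tp).ravel()]),[.5,-.2,0,-.2])
print(r.x,np.degrees(r.x[3]),r.fun.round(1));x=r.x.copy();
R=Ro.from_euler('z',x[3]);ax=R.apply([-s,0,c]);h=R.apply([0,0,.078])+x[:3]+ax*.0275
print("axis",ax,"handle",h)
np.savez("jig.npz",pose=x,ax=ax)
E
python3 g.py
```

```text
htop (array([ 0.51622944, -0.21608775,  0.12389128]), array([-0.70602341,  0.15258487, -0.61317289, -0.74401571]))
flange (array([ 0.52987175, -0.22133579,  0.07705911]), array([-0.46995102,  0.10297815, -0.41495078, -0.50498026]))
knob (array([ 0.6179379 , -0.24560331,  0.05193126]), array([-0.81520955,  0.19776482, -0.75078587, -0.93484601]))
[ 0.53186966 -0.22111761 -0.00324882 -0.27903537] -15.987549054579171 [-1.   0.7 -0.3 -0.7 -0.7  0.4 -0.6 -0.4 -0.6 -0.7 -0.7 -1.1]
axis [-0.32879134  0.09420208  0.93969262] handle [ 0.5228279  -0.21852706  0.10059272]
```

```bash
python3 - <<'E'
from h import *
d=np.load("jig.npz");x=d["pose"];ax=d["ax"];s,c=np.sin(np.radians(20)),np.cos(np.radians(20))
R=Ro.from_euler('z',x[3]);y=R.apply([c,0,s]);h=R.apply([0,0,.078])+x[:3]+ax*.0275
print(h+ax*.12,goal(h+ax*.12,frame(y,-ax)))
E
```

```text
[ 0.48337294 -0.20722281  0.21335584] (array([-0.3791, -0.2048,  0.1249]), array([-0.3379, -0.1023,  0.5779]))
```

Call:
advance(rows=[0, 0, 0, -0.05, -0.027, -0.01, 0.085, 0, 0, 0, -0.1, -0.054, -0.01, 0.085, -0.056, -0.017, 0.096, -0.15, -0.081, 0.0, 0.085, -0.113, -0.034, 0.193, -0.2, -0.108, 0.02, 0.085, -0.17, -0.051, 0.289, -0.25, -0.135, 0.045, 0.085, -0.225, -0.068, 0.385, -0.3, -0.162, 0.075, 0.085, -0.282, -0.085, 0.482, -0.345, -0.185, 0.105, 0.085, -0.338, -0.102, 0.578, -0.379, -0.205, 0.125, 0.085, -0.338, -0.102, 0.578, -0.379, -0.205, 0.125, 0.085, -0.338, -0.102, 0.578, -0.379, -0.205, 0.125, 0.085])

```text
clock: 10.12
eef_pos: [0.4823, -0.207, 0.2125]
tool_rot: [0.787, 0.593, 0.104, 0.137]
ft_force: [1.0, 1.2, 0.2]
grip_width: 0.0848
grasp_force: 0.0
```

```bash
cat > v.py <<'E'
from h import *
d=np.load("jig.npz");x=d["pose"];ax=d["ax"];s,c=np.sin(np.radians(20)),np.cos(np.radians(20))
R=Ro.from_euler('z',x[3]);y=R.apply([c,0,s]);m=R.apply([0,0,.078])+x[:3]
E
python3 - <<'E'
from v import *
c=camrig.calibration("wrist");im=camrig.camera("wrist");cv2.imwrite("pics/w6.png",im[:,:,::-1]);np.savez("w6.npz",**c)
print(goal(m+ax*.1475,frame(y,-ax)))
print(proj(0,[m+ax*.05,m+ax*.005,m,R.apply([.09,0,.055])+x[:3]],c).round(1))
E
```

```text
(array([-0.0003,  0.0003,  0.0001]), array([-0.0012, -0.0003,  0.0012]))
[[328.5 195.5]
 [328.4 179.6]
 [328.4 178.1]
 [405.4 165. ]]
```

View pics/w6.png

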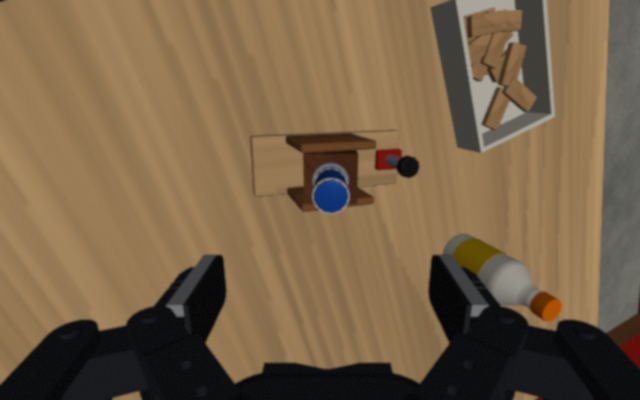

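The handle top is at (331,196), flange (330,180), knob (407,167), and base corners about (252,137), (254,195), (397,184), (396,130). I refit with them.

```bash
python3 - <<'E'
from h import *
w=dict(np.load("w6.npz"));s,c=np.sin(np.radians(20)),np.cos(np.radians(20))
L=np.array([(-.05*s,0,.078+.05*c),(-.005*s,0,.078+.005*c),(.09,0,.055),(-.055,.03,.012),(-.055,-.03,.012),(.105,-.03,.012),(.105,.03,.012)])
uw=np.array([(331,196),(330.5,180),(407,167),(252,137),(254,195),(397,184),(396,130)])
sc=np.array([(254.2,243),(260.5,259),(292.5,290)]);tp=np.array([(370.6,224.4),(370.5,221.2),(378.2,193.6)])
W=lambda v:Ro.from_euler('z',v[3]).apply(L)+v[:3]
f=lambda v:np.concatenate([(proj(0,W(v),w)-uw).ravel(),.7*(proj("scene",W(v)[:3])-sc).ravel(),.7*(proj("top",W(v)[:3])-tp).ravel()])
r=least_squares(f,[.5,-.2,0,-.2],loss='soft_l1');x=r.x;print(x,np.degrees(x[3]));print(f(x).round(1))
r2=least_squares(lambda v:f([v[0],v[1],0,v[2]])[:14],[.5,-.2,-.2],loss='soft_l1');print("wrist only",r2.x,np.degrees(r2.x[2]),r2.fun.round(1))
print("views htop",tri([(w,uw[0]),(C["scene"],sc[0]),(C["top"],tp[0])])[0])
R=Ro.from_euler('z',x[3]);np.savez("jig.npz",pose=x,ax=R.apply([-s,0,c]))
E
python3 - <<'E'
from v import *
print(goal(m+ax*.11,frame(y,-ax)),goal(m+ax*.0115,frame(y,-ax)))
E
```

```text
[ 0.53288691 -0.22171476 -0.00183064 -0.28938164] -16.580346527147995
[-0.3  0.  -0.3  0.2  0.1 -0.6 -0.4 -1.3  0.7  1.5 -1.1 -0.4  3.6  0.6
 -0.5  0.5 -0.  -0.4 -0.5  0.6 -0.3 -0.6 -0.2 -0.8 -0.1 -1. ]
wrist only [ 0.53247089 -0.22106463 -0.29123586] -16.686585902291835 [-0.2  0.1 -0.1  0.2  0.6 -0.5 -0.7 -1.7  0.3  1.5 -0.7 -0.2  4.1  0.5]
views htop [ 0.51638602 -0.21632511  0.12447206]
(array([-0.0003,  0.0019,  0.0366]), array([-0.0012, -0.0039,  0.0109])) (array([-0.0006,  0.002 ,  0.1351]), array([-0.0012, -0.0039,  0.0109]))
```

Call:
advance(rows=[0, -0.004, 0.011, 0, 0.002, 0.04, 0.085, 0, -0.004, 0.011, -0.001, 0.002, 0.08, 0.085, 0, -0.004, 0.011, -0.001, 0.002, 0.115, 0.085, 0, -0.004, 0.011, -0.001, 0.002, 0.133, 0.085, 0, -0.004, 0.011, -0.001, 0.002, 0.133, 0.085, 0, -0.004, 0.011, -0.001, 0.002, 0.133, 0.06])

```text
clock: 10.92
eef_pos: [0.5291, -0.2209, 0.0902]
tool_rot: [0.789, 0.589, 0.104, 0.14]
ft_force: [0.1, -0.7, 0.3]
grip_width: 0.0696
grasp_force: 0.0
```

```bash
python3 - <<'E'
from v import *
print(goal(m+ax*.0135,frame(y,-ax)))
c=camrig.calibration("wrist");im=camrig.camera("wrist");cv2.imwrite("pics/w7.png",im[:,:,::-1])
print(proj(0,[m+ax*.05,m+ax*.005],c).round(1))
E
```

```text
(array([ 0.0003, -0.0012,  0.001 ]), array([0.0007, 0.0005, 0.0004]))
[[322.4 306.3]
 [323.5 249.6]]
```

View pics/w7.png

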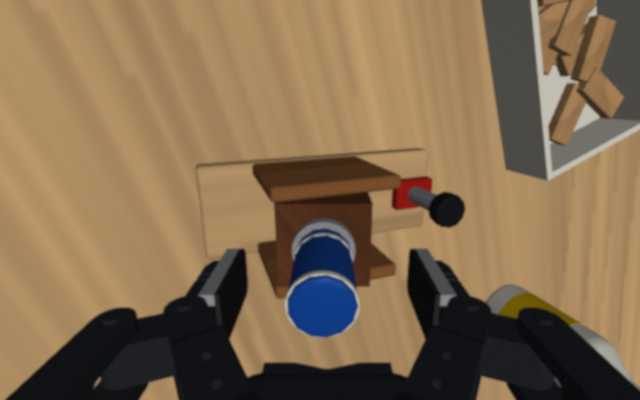

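The handle top is at (322,305) and the flange at (323,248), both matching the prediction within 1.5 px. The fingers' middle is about 1 mm to the right, so I shift by that and close.

Call:
advance(rows=[0, 0, 0, 0, -0.0012, 0, 0.06, 0, 0, 0, 0, -0.0012, 0, 0.04, 0, 0, 0, 0, -0.0012, 0, 0.015, 0, 0, 0, 0, -0.0012, 0, 0.015, 0, 0, 0, 0, -0.0012, 0, 0.015, 0, 0, 0, 0, -0.0012, 0, 0.015])

```text
clock: 11.72
eef_pos: [0.5269, -0.2212, 0.0893]
tool_rot: [0.79, 0.588, 0.103, 0.139]
ft_force: [-2.4, 1.3, 5.7]
grip_width: 0.025
grasp_force: 58.5
```

```bash
python3 -c "
from v import *
print(goal(m+ax*.0135,frame(y,-ax)))"
```

```text
(array([0.0012, 0.001 , 0.0008]), array([-0.0002,  0.001 , -0.0013]))
```

Call:
advance(rows=[0, 0, 0, 0, 0, -0.003, 0.015, 0, 0, 0, 0, 0, -0.006, 0.015, 0, 0, 0, 0, 0, -0.01, 0.015, 0, 0, 0, 0, 0, -0.01, 0.015])

```text
clock: 12.22
eef_pos: [0.5236, -0.2201, 0.0983]
tool_rot: [0.79, 0.588, 0.103, 0.139]
ft_force: [0.9, -0.1, -1.0]
grip_width: 0.0251
grasp_force: 59.0
```

```bash
python3 -c "
from v import *
print(goal(m+ax*.0135,frame(y,-ax)),bot.get_obs()['ft_torque'])"
```

```text
(array([0.0011, 0.0012, 0.0105]), array([-0.0006,  0.0009, -0.0012])) [ 0.01092466  0.1280238  -0.00565347]
```

Low forces and 9.7 mm travelled. I continue to 35 mm.

Call:
advance(rows=[0, 0, 0, 0, 0, -0.004, 0.015, 0, 0, 0, 0, 0, -0.009, 0.015, 0, 0, 0, 0, 0, -0.014, 0.015, 0, 0, 0, 0, 0, -0.019, 0.015, 0, 0, 0, 0, 0, -0.023, 0.015, 0, 0, 0, 0, 0, -0.0255, 0.015, 0, 0, 0, 0, 0, -0.0255, 0.015, 0, 0, 0, 0, 0, -0.0255, 0.015])

```text
clock: 13.22
eef_pos: [0.5152, -0.2176, 0.1221]
tool_rot: [0.79, 0.588, 0.103, 0.139]
ft_force: [1.4, 0.2, -1.0]
grip_width: 0.0251
grasp_force: 59.1
```

```bash
python3 - <<'E'
from v import *
print(goal(m+ax*.0135,frame(y,-ax)))
c=camrig.calibration("wrist");im=camrig.camera("wrist");s=camrig.camera("scene")
b=cv2.resize(s[225:315,225:325],(440,400),interpolation=2)
a=cv2.resize(s[80:160,320:400],(400,400),interpolation=2)
m_=np.zeros((600,800,3),np.uint8);m_[:400,:440]=b;m_[:400,440:]=a[:,:360];m_[400:,:320]=cv2.resize(im,(320,200))
t=camrig.camera("top");m_[400:,320:720]=t[80:280,120:520]
cv2.imwrite("pics/m8.png",m_[:,:,::-1])
E
```

```text
(array([0.0011, 0.0013, 0.0358]), array([-0.0009,  0.0009, -0.0011]))
```

View pics/m8.png

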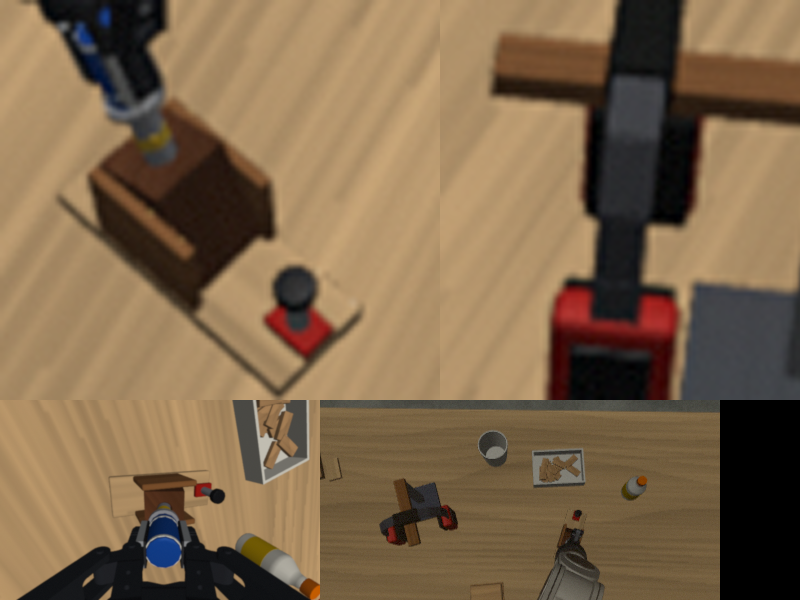

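The gauge stands about 35 mm out: the yellow band at (153,140) shows in full with bare steel below it, and no red shows. The muffs hang on the bar and the bystanders are in place, so I hand in.

```bash
python3 -c "
from workcell import bot, camrig
print(bot.job_done())"
```

```text
the job is handed in; nothing more can be done
None
```

The ear defenders hang released on the rail bar, and the gauge is held about 35 mm out with the whole yellow band showing, bare steel below it and no red; the job was handed in at about 13 s, and no verdict came back.

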